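# Close up the carver's tool chest

### The job

Close the wooden tool chest for the night by pushing with the fingertips: push both drawers fully home and slide the lid along its guides until it is fully shut against its end stop. Slide the lid, do not lift it off or tip it, and leave the mallet, jar, chisel and carved plaque on the bench undisturbed.

Things in the scene. Friction and masses are not known exactly. Their poses are not given: they have to be found in the camera images.
- toolbox: low wooden chest, fixed to the bench, 180 deep (x) x 280 wide (y) x 96 mm high, turned up to 15 degrees. Origin: centre of its underside. Its -x face (to the robot) has two drawers side by side; on top is a well of gouges with a sliding lid, which runs along y on ledges 88 mm up between front and back rails 96 mm high, as far as the stop at the -y end (10 mm thick, 96 high). The +y end is open.
- lid: dark board 152 (x) x 270 (y) x 12 mm, 0.35 to 0.7 kg, loose on the ledges, 2 mm play at each rail, standing out 50 to 80 mm past the chest's +y end. Origin: centre of its underside, axes as the chest's. Shut when its -y edge meets the stop: origin at x 0, y +5, z 88 mm in the chest's frame, +y edge flush with the chest's end. Slides with a few N; tips if its outer part is pressed down hard.
- lid_batten (a point): middle of the outer (+y) face of the pale batten glued on the lid: 100 (x) x 16 (y) x 16 mm high, outer face 17 mm in from the lid's +y edge. This point is 20 mm above the lid's underside, 108 mm above the bench (batten: 100 to 116 mm up). Pushed here towards the chest's -y the lid shuts; this point is then at y = +123 mm in the chest's frame.
- drawer_left (a joint): how far the left (+y) drawer stands open, m: 0 is fully home, 0.10 fully out; starts 0.035 to 0.075. It slides along the chest's x, shuts towards the chest's +x, and stays where it is left (about 2 N of friction).
- drawer_right (a joint): the same for the right (-y) drawer.
- drawer_left_knob (a point): middle of the flat outer end (facing the chest's -x) of the left drawer's round wooden knob, 26 mm across, 20 mm out from the drawer's front, 43 mm above the bench. The front is 121 mm wide, 10 to 62 mm above the bench, flush with the chest's face when home; the knob's end is then at x = -110, y = +67.5 mm in the chest's frame.
- drawer_right_knob (a point): the same for the right drawer; when home at x = -110, y = -67.5 mm in the chest's frame.
- mallet: carver's round wooden mallet standing on its head, 245 mm tall, head 84 mm across, beyond the chest's -y end. Origin: centre of its underside. Leave alone.
- oil_jar: amber glass jar with a steel cap, 60 mm across, 100 mm high, behind the chest (+x). Origin: centre of its underside. Leave alone.
- plaque: half-round carved wooden plaque lying flat on the bench, 172 mm along its straight edge (y), 85 mm deep (+x), 28 mm thick, off the chest's front left corner. Origin: on the bench at the middle of the straight edge. Leave alone.
- chisel: wood chisel lying on the bench off the chest's front right corner, 205 mm long along its x, blade to +x, 22 mm thick. Origin: under the joint of handle and blade. Leave alone.

How it is judged (in metres and radians):
At the end, for the whole second after the job is handed in: Both drawers are within 5 mm of fully home; the lid lies flat on its ledges (within 3 mm and 0.03 rad), between its guides, within 5 mm of fully shut, and still; mallet, jar, plaque and chisel are within 20 mm of where they were (value of joint each of drawer_left, drawer_right below 0.005 m and y of lid in the frame of toolbox between 0 and 0.01 m and x of lid in the frame of toolbox between -0.005 and 0.005 m and z of lid in the frame of toolbox below 0.091 m and angle between lid's own z axis and vertical below 0.03 rad and linear speed of lid below 0.01 m/s and distance of each of mallet, oil_jar, plaque, chisel from where it was at the start of the episode below 0.02 m); the robot touches nothing.
It fails at once if the lid is lifted off its ledges or tipped (its middle rises more than 12 mm, or it tilts more than 0.2 rad) (height (world z) of lid above 0.1 m or angle between lid's own z axis and vertical above 0.2 rad).
It fails at once if the mallet is moved more than 20 mm, lifted or knocked over (distance of mallet from where it was at the start of the episode above 0.02 m or angle between mallet's own z axis and vertical above 0.3 rad).
It fails at once if the oil jar is moved more than 20 mm, lifted or knocked over (distance of oil_jar from where it was at the start of the episode above 0.02 m or angle between oil_jar's own z axis and vertical above 0.3 rad).
It fails at once if the carved plaque is moved more than 20 mm, lifted or knocked over (distance of plaque from where it was at the start of the episode above 0.02 m or angle between plaque's own z axis and vertical above 0.3 rad).
It fails at once if the chisel is moved more than 20 mm, lifted or knocked over (distance of chisel from where it was at the start of the episode above 0.02 m or angle between chisel's own z axis and vertical above 0.3 rad).
It also fails if it takes over 58 s, if anything falls off the work surface, if the arm or the gripper's body presses on something with over 40 N, if the wrist force passes 120 N, or if a joint passes its speed limit or range.

### The arm

A 6-joint arm with a two-finger parallel gripper is mounted at the origin on the work surface. World frame = base frame: x ahead of the robot, y to its left, z up, the work surface at z = 0. Lengths are in m, angles in degrees, forces in N, time in s.
With the tool pointing down it reaches from about 0.4 to 0.825 m from the base axis. Payload 7 kg.
Tool frame: the origin (TCP) lies midway between the tips of the shut fingers; the grasp point (between the pads) lies 19 mm behind it; z points along the fingers, y is the line along which they close (so a half turn about z gives the same grasp; the last joint's range is limited). The gripper opens to 88 mm and grips with 3 to 60 N. Pads are 19 mm wide; open, the fingers measure 130 mm over their backs; the gripper's body (78 mm by 193 mm) begins 47 mm behind the grasp point.
Start: joints at [83.715, 20.546, 0.682, 0, -70.136, -16.507], TCP at [0.261, 0.622, 0.227] pointing down, gripper open.
Joint ranges: [-176.03, 176.03], [-82.01, 121.73], [-58.28, 71.71], [-173.87, 95.51], [-174.79, -0.11], [-173.66, 173.66]. Speed limits (degrees/s): [136.94, 136.94, 172.46, 180, 180, 180].

### API

Orientations are given as a 3x3 rotation matrix whose columns are the frame's x, y, z axes.
In Python, from rig import robot gives the robot as it stands. Calls block until the motion is done:
- robot.goto(position, orientation): joint-space move of the TCP to a pose.
- robot.servo_line(position, ori=None, speed=0.15): straight line of the TCP; ori=None keeps the orientation; speed is the mean speed in m/s.
- robot.movej(angles): joint-space move.
- robot.move_gripper(opening): opening from 0.0 (shut) to 1.0 (fully open); the grip force is fixed at half the most; returns when the fingers have stopped.
- robot.dwell(seconds).
- robot.ik(position, orientation): joint angles nearest the present ones, or None.
- robot.grab_frame(name): name is "scene" or "top" or "wrist"; returns (picture, depth): 384x512x3 uint8, red, green, blue; 384x512 float32, m along the optical axis (not along the pixel's ray), 0 where there is no reading.
- robot.camera_info(name): a dict with "vfov" (degrees; the focal length in pixels is half the picture's height over the tangent of half this angle, whatever the lens; pixels are square), "cx", "cy" (the principal point, pixels), "view" (4x4, takes a point from world to camera coordinates); the wrist camera has in their place "T_tool_cam" (4x4, takes a point from camera to tool coordinates, whose origin is the TCP and whose axes are the flange's). Camera axes: x right, y down, z forward; pixel columns grow to the right and rows downward; lengths in m; the calibration is good to about 2 mm. A picture is of the moment at which its call begins: read the wrist's pose just before it. camera_info takes no time and is no camera call.
A pose or a line that the arm cannot do raises robot.Unreachable and nothing moves.
- robot.job_done(): hands the job in; it is judged then, once.
Readings, each from a call of its own:
- robot.read_t(): time.
- robot.read_qpos(): joint angles.
- robot.read_qvel(): joint speeds.
- robot.read_effort(): joint torques, N m.
- robot.read_position(): TCP position.
- robot.read_tcp_rot(): TCP orientation.
- robot.read_force(): force on the tool from outside, world axes, zero at the start.
- robot.read_ft_torque(): the same for the moment, N m.
- robot.read_grip_width(): opening from 0.0 (shut) to 1.0 (fully open).
- robot.read_finger_force(): force on a finger pad.
Only numpy, scipy, OpenCV 4.12 (cv2) and the standard library are available. Lean on these libraries where they do the work, as an engineer would, in place of code of your own. Each camera call takes 0.05 s, during which the arm holds its last target. There are 200 camera calls.

## Working session

There is one attempt and no reset: what is moved stays moved. The work goes in short steps, each a Python script; the robot and the scene stay as the last script left them, time stands still between calls to the robot, and variables do not carry over. Pictures are saved under pics/ and viewed, at most 10 in all, crops included, and the job is handed in when it is done.

```bash
ls; mkdir -p pics; cat > h.py <<'E'
import numpy as np, cv2
from rig import robot
def cam(n):
    c=robot.camera_info(n); f=192/np.tan(np.radians(c["vfov"])/2); return c,f
def pts(n,depth):
    c,f=cam(n); v,u=np.mgrid[:384,:512]
    P=np.stack([(u-c["cx"])/f*depth,(v-c["cy"])/f*depth,depth],-1)
    T=np.linalg.inv(c["view"]); return P@T[:3,:3].T+T[:3,3]
def ray(n,uv,z):
    c,f=cam(n); T=np.linalg.inv(c["view"]); uv=np.atleast_2d(uv).astype(float)
    d=np.c_[(uv[:,0]-c["cx"])/f,(uv[:,1]-c["cy"])/f,np.ones(len(uv))]@T[:3,:3].T
    return T[:3,3]+d*((z-T[2,3])/d[:,2])[:,None]
E
python3 - <<'E'
from h import *
for n in("scene","top"):
    p,d=robot.grab_frame(n); cv2.imwrite(f"pics/{n}0.png",p[:,:,::-1]); np.savez(f"{n}0.npz",p=p,d=d)
    c=robot.camera_info(n); print(n,c["vfov"],c["cx"],c["cy"],np.round(np.linalg.inv(c["view"]),3).tolist(),(d>0).mean())
E
```

```text
pics
scene 51.90260442577434 257.1412011981508 193.20093094667573 [[-0.873, 0.425, -0.239, 0.831], [0.488, 0.746, -0.454, 0.372], [-0.014, -0.512, -0.859, 0.918], [0.0, 0.0, 0.0, 1.0]] 0.995819091796875
top 47.859132593464615 255.69456858675608 195.40848090201442 [[-0.005, -0.999, 0.044, 0.561], [-1.0, 0.006, 0.025, -0.07], [-0.026, -0.044, -0.999, 1.084], [0.0, 0.0, 0.0, 1.0]] 0.9961598714192709
```

View pics/top0.png

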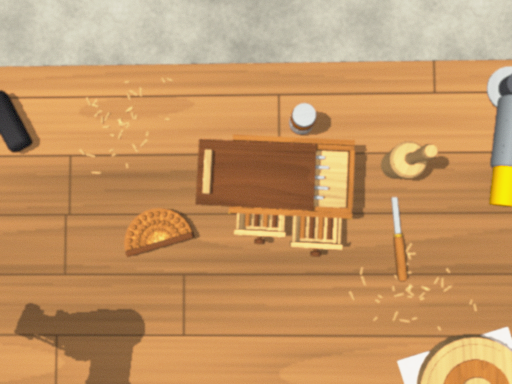

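View pics/scene0.png

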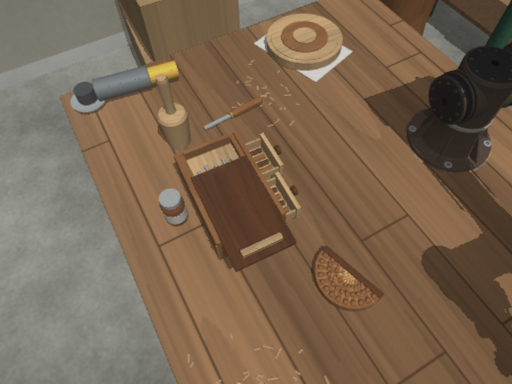

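The top view shows the lid at cols 196–316, rows 140–210, with the batten at (207,171). The drawer knobs are at (260,241) and (316,253), and the plaque, chisel, mallet and jar stand clear around the chest. The scene view agrees: batten (262,245), knobs (295,190) and (278,148).

```bash
python3 - <<'E'
from h import *
D={n:np.load(n+"0.npz") for n in("scene","top")}
def comp(m,uv):
    k,l,s,c=cv2.connectedComponentsWithStats(m.astype(np.uint8)); 
    i=l[uv[1],uv[0]]; return l==i,s[i],c[i],i
def tri(a,b):
    A=[];
    O=[];Ds=[]
    for n,uv in(("top",a),("scene",b)):
        p,q=ray(n,uv,0.)[0],ray(n,uv,.2)[0]; d=(q-p)/np.linalg.norm(q-p);O.append(p);Ds.append(d)
    M=[np.eye(3)-np.outer(d,d) for d in Ds]
    X=np.linalg.solve(sum(M),sum(m@o for m,o in zip(M,O))); return X,[np.linalg.norm(m@(X-o)) for m,o in zip(M,O)]
hsv={n:cv2.cvtColor(D[n]["p"],cv2.COLOR_RGB2HSV) for n in D}
bc={}
for n,uv in(("top",(207,171)),("scene",(262,245))):
    m=hsv[n][:,:,2]>150
    w=np.zeros_like(m); w[uv[1]-40:uv[1]+40,uv[0]-30:uv[0]+30]=1
    m,s,c,i=comp(m&w,uv); bc[n]=c; P=pts(n,D[n]["d"])[m]; print(n,"batten",s,c,i,np.round(np.median(P,0),4),hsv[n][uv[1],uv[0]])
    if n=="top":
        r=cv2.minAreaRect(ray(n,np.argwhere(m)[:,::-1],.116)[:,:2].astype(np.float32)*1000); print("rect",r)
print("tri",tri(bc["top"],bc["scene"]))
m=(hsv["top"][:,:,2]<115); print(hsv["top"][185,260],hsv["top"][145,260])
m,s,c,i=comp(m,(260,170)); print("lid",s,i); m=cv2.morphologyEx(m.astype(np.uint8),cv2.MORPH_OPEN,np.ones((9,9)))
r=cv2.minAreaRect(ray("top",np.argwhere(m)[:,::-1],.1)[:,:2].astype(np.float32)*1000); print("lidrect",r)
P=pts("top",D["top"]["d"])
# whole object heights map along drawers
for nm,(u,v),(a,b) in(("L",(260,241),(295,190)),("R",(316,253),(278,148))):
    sub=np.zeros((384,512),bool); sub[v-12:v+9,u-9:u+10]=1
    k=sub&(P[:,:,2]>.03)&(P[:,:,2]<.075); Q=P[k]; print(nm,"min x pts",np.round(Q[np.argsort(Q[:,0])[:8]],3).tolist())
    print(ray("top",(u,v),.043), tri((u,v),(a,b)))
I=cv2.resize(D["top"]["p"][125:265,185:365],None,fx=4,fy=4,interpolation=cv2.INTER_CUBIC);cv2.imwrite("pics/crop.png",I[:,:,::-1])
E
```

```text
top batten [201 148  11  47 400] [206.2075 171.1   ] 2 [0.659  0.0659 0.1156] [ 21 114 241]
rect ((659.4778442382812, 65.59471130371094), (20.032711029052734, 103.94670104980469), 86.64734649658203)
scene batten [241 233  42  23 271] [261.50922509 243.80442804] 3 [0.6623 0.066  0.1151] [ 17  98 182]
tri (array([0.66063052, 0.06543921, 0.11219225]), [np.float64(0.001334513825160446), np.float64(0.0013345138251606365)])
[ 11 164 145] [ 11 162 137]
lid [     0      0    512    384 194430] 0
lidrect ((615.33837890625, -30.01397705078125), (1188.369140625, 887.4760131835938), 88.96479797363281)
L min x pts [[0.493, -0.063, 0.046], [0.493, -0.058, 0.049], [0.493, -0.039, 0.049], [0.493, -0.061, 0.053], [0.493, -0.042, 0.053], [0.493, -0.049, 0.054], [0.493, -0.044, 0.056], [0.493, -0.051, 0.057]]
[[ 0.49724812 -0.05358878  0.043     ]] (array([ 0.49620689, -0.0530422 ,  0.03785603]), [np.float64(0.0008600394031220692), np.float64(0.0008600394031219874)])
R min x pts [[0.462, -0.191, 0.048], [0.462, -0.184, 0.05], [0.462, -0.193, 0.053], [0.462, -0.186, 0.054], [0.462, -0.188, 0.055], [0.462, -0.179, 0.055], [0.462, -0.181, 0.057], [0.464, -0.173, 0.043]]
[[ 0.46821615 -0.18715167  0.043     ]] (array([ 0.46823953, -0.18644689,  0.04729655]), [np.float64(0.00042303291824199096), np.float64(0.00042303291824197583)])
```

View pics/crop.png

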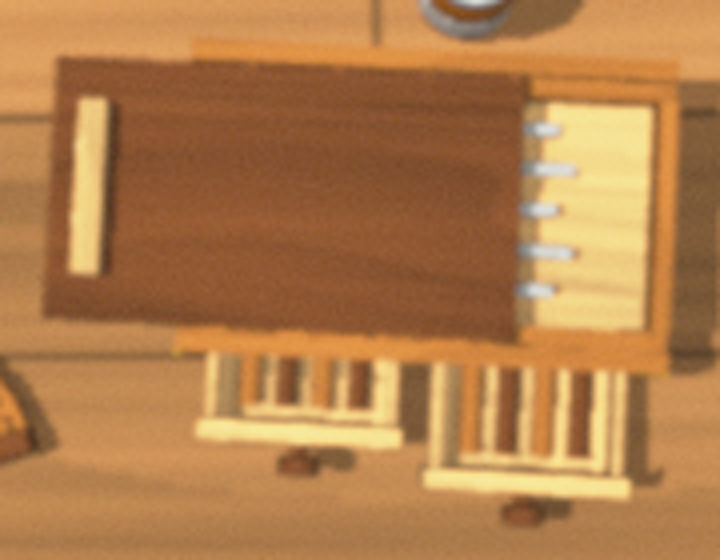

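The chest is turned about -3.3°. The lid needs about 80 mm of travel. I'm pushing the lid first, with the fingers shut and force-guarded.

```bash
cat >> h.py <<'E'
th=np.radians(-3.3); ex=np.array([np.cos(th),np.sin(th),0]); ey=np.array([-np.sin(th),np.cos(th),0])
def down(yax):
    z=np.array([0,0,-1.]); return np.c_[np.cross(yax,z),yax,z]
def best(p,yax):
    c=[(np.abs(np.subtract(q,robot.read_qpos())).max(),s) for s in(1,-1) if (q:=robot.ik(p,down(s*yax))) is not None]
    print(c); return down(min(c)[1]*yax)
def push(d,free,total,lim=14,step=.0025,v=.05):
    """push along d: `free` in one stroke, then guarded steps up to total"""
    p0=robot.read_position(); f0=robot.read_force(); s=free
    robot.servo_line(p0+d*s,speed=v)
    while 1:
        f=-(robot.read_force()-f0)@d
        if f>lim or s>=total: break
        s+=step; robot.servo_line(p0+d*s,speed=.03)
    print("pushed",round(s,4),"actual",(robot.read_position()-p0)@d,"F",round(f,1),"t",robot.read_t())
E
python3 - <<'E'
from h import *
robot.move_gripper(0)
face=np.array([.660,.0735,0])
a=face+.045*ey; a[2]=.2
R=best(a,ex); robot.goto(a,R)
a[2]=.106; robot.servo_line(a,speed=.1); print(robot.read_position(),robot.read_force(),robot.read_t())
push(-ey,.1,.135)
p,d=robot.grab_frame("top"); cv2.imwrite("pics/top1.png",p[:,:,::-1])
E
```

```text
[(np.float64(166.51884105720774), 1), (np.float64(57.02532376449234), -1)]
[0.66311335 0.11857272 0.10676126] [-0.63503553  0.49785603 -0.33699301] 4.9167
pushed 0.1175 actual 0.11295063935114676 F 20.9 t 8.8167
```

View pics/top1.png

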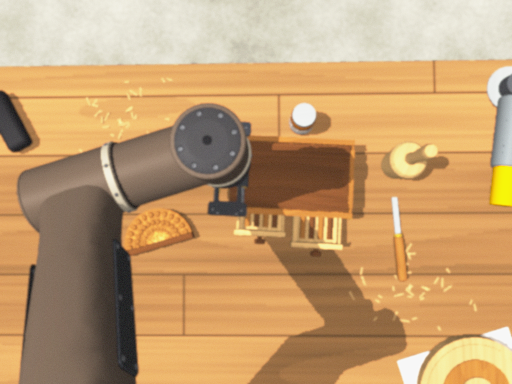

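The top view shows the lid against the stop, with its right edge at col ~352 and the well covered. The arm hides the batten end. Next are the drawers.

```bash
python3 - <<'E'
from h import *
p=robot.read_position(); robot.servo_line(p+.03*ey,speed=.1); p=robot.read_position(); p[2]=.21; robot.servo_line(p,speed=.2)
for k,tr in(((.495,-.053),.055),((.465,-.187),.075)):
    a=np.array([*k,0])-.038*ex; a[2]=.21
    R=best(a,ey); robot.goto(a,R); a[2]=.044; robot.servo_line(a,speed=.15)
    print(robot.read_position(),robot.read_force())
    push(ex,.045,.14)
    p=robot.read_position(); robot.servo_line(p-.03*ex,speed=.1); p=robot.read_position(); p[2]=.21; robot.servo_line(p,speed=.2)
robot.goto([.40,.30,.25],R); print(robot.read_t())
p,d=robot.grab_frame("top"); cv2.imwrite("pics/top2.png",cv2.resize(p[100:290,100:440],None,fx=2.3,fy=2.3,interpolation=cv2.INTER_CUBIC)[:,:,::-1]); np.savez("top2.npz",p=p,d=d)
E
```

```text
[(np.float64(88.2784760638136), 1), (np.float64(91.7215239361864), -1)]
[ 0.45758133 -0.05066607  0.04454526] [-0.80797444  0.05827006  0.24889919]
pushed 0.0825 actual 0.07578947511546757 F 19.7 t 17.4667
[(np.float64(15.159878603153714), 1), (np.float64(195.15987860315374), -1)]
[ 0.42765421 -0.18470558  0.04454345] [-0.66400948 -0.59429951  0.06804988]
pushed 0.105 actual 0.09831427948046373 F 18.0 t 27.9417
31.2583
```

View pics/top2.png

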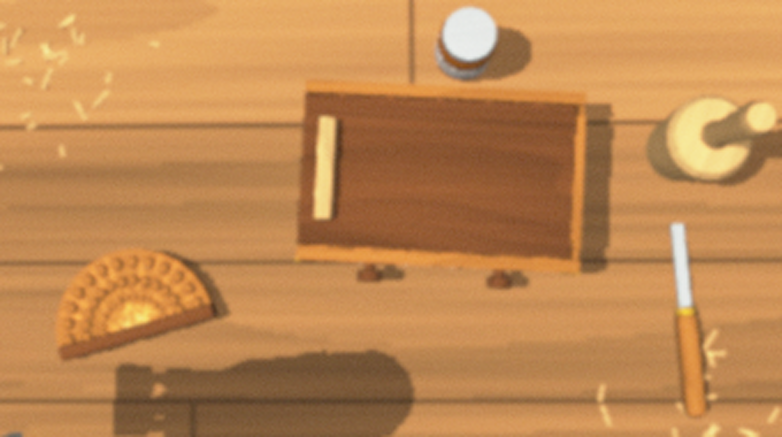

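The top view shows the lid flush at both ends and both fronts flush, with only the knobs at (370,272) and (500,280) showing. The other objects look unmoved. Both knob pushes stopped at the same chest x (0.5355 and 0.5359), each with the force rising. I'll check that the lid lies flat and hand in.

```bash
python3 - <<'E'
from h import *
P=pts("top",np.load("top2.npz")["d"])
for u in (240,265,290,315,345):print(u,[round(float(np.median(P[v-3:v+3,u-2:u+2,2])),4) for v in(150,170,190,200)])
lid=P[145:205,255:345].reshape(-1,3); A=np.c_[lid[:,:2],np.ones(len(lid))]; c=np.linalg.lstsq(A,lid[:,2],rcond=None)[0]; print(c)
if np.hypot(*c[:2])<.03: robot.job_done(); print("done")
E
```

```text
240 [0.1018, 0.1154, 0.1159, 0.0997]
265 [0.1008, 0.1008, 0.1006, 0.1001]
290 [0.1003, 0.0996, 0.1007, 0.1004]
315 [0.1, 0.1004, 0.1009, 0.1008]
345 [0.1009, 0.1011, 0.1005, 0.1001]
[-0.24606037  0.09186213  0.27837827]
```

The point medians show the lid flat at 100 mm everywhere. The plane fit was spoiled by edge pixels or missing readings, so I'm handing in.

```bash
python3 -c "
from h import *
P=pts('top',np.load('top2.npz')['d']); l=P[150:198,258:340].reshape(-1,3); l=l[abs(l[:,2]-.1)<.012]
print(len(l),np.linalg.lstsq(np.c_[l[:,:2],np.ones(len(l))],l[:,2],rcond=None)[0])
print(robot.job_done())"
```

```text
3918 [-0.00031343 -0.0006329   0.10065046]
the job is handed in; nothing more can be done
None
```

The lid is shut and lying flat against its stop, both drawers are fully home, the mallet, jar, plaque and chisel look unmoved in the last picture, and the job was handed in at about 31 s; no verdict was returned.

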